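# Fit three heat sinks to their power modules

### The job

Set each of the three finned aluminium heat sinks on the power module whose copper block has the same outline as its base, fins up, lying flat on the block, centred on it and with its sides square to the block's. Leave the smooth blocks lying among them (mains adapter, relay, plug) where they are.

Things in the scene. Friction and masses are not known exactly. Their poses are not given: they have to be found in the camera images.
- sink_large_center (a point): large heat sink: loose bare grey aluminium part, flat base with fins standing up, running along its own y (the long side), 50 x 80 mm (x, y) and 30 mm tall. The point is its centre, half-way up (15 mm above its underside); z up. It can be gripped from above across its 50 mm width (along its x), as its outermost fins are the flat long sides.
- sink_medium_center (a point): medium heat sink: loose bare grey aluminium part, flat base with fins standing up, running along its own y (the long side), 40 x 56 mm (x, y) and 22 mm tall. The point is its centre, half-way up (11 mm above its underside); z up. It can be gripped from above across its 40 mm width (along its x), as its outermost fins are the flat long sides.
- sink_small_center (a point): small heat sink: loose bare grey aluminium part, flat base with fins standing up, running along its own x, 30 x 34 mm (x, y) and 15 mm tall. The point is its centre, half-way up (7.5 mm above its underside); z up. It can be gripped from above across its 30 mm width (along its x), over the fin ends, or across its 34 mm (along y), on the outermost fins.
- module_large_block (a point): power module for the large heat sink: fixed dark green circuit board 88 x 126 mm (x, y), 3 mm thick, lying flat, with a bare copper block 50 x 80 mm (x, y) in its middle, the same outline as the large heat sink's base. The point is the centre of the block's top face, 12 mm above the bench (9 mm above the board); z up. The other parts of the board are at most 9.5 mm above the bench.
- module_medium_block (a point): power module for the medium heat sink: fixed dark green circuit board 76 x 100 mm (x, y), 3 mm thick, lying flat, with a bare copper block 40 x 56 mm (x, y) in its middle, the same outline as the medium heat sink's base. The point is the centre of the block's top face, 12 mm above the bench (9 mm above the board); z up. The other parts of the board are at most 9.5 mm above the bench.
- module_small_block (a point): power module for the small heat sink: fixed dark green circuit board 64 x 78 mm (x, y), 3 mm thick, lying flat, with a bare copper block 30 x 34 mm (x, y) in its middle, the same outline as the small heat sink's base. The point is the centre of the block's top face, 12 mm above the bench (9 mm above the board); z up. The other parts of the board are at most 9.5 mm above the bench.
- adapter_center (a point): mains adapter: smooth black block 36 x 62 mm (x, y), 26 mm tall, loose, lying among the heat sinks; not part of the job. The point is 13 mm above its underside; z up.
- relay_block_center (a point): relay: smooth black block with a thin yellow band round it, 26 x 46 mm (x, y), 16 mm tall, loose, lying among the heat sinks; not part of the job. The point is 8 mm above its underside; z up.
- plug_center (a point): white plug: smooth white block with two flat pins on its -y side, 20 x 41 mm (x, y), 14 mm tall, loose, lying among the heat sinks; not part of the job. The point is 7 mm above its underside; z up.
Not all that is in view belongs to the job. What is shaped like the part that bears sink_small_center but green or pink is not meant.

How it is judged:
By the outcome, as a careful person would: the job done as asked, in the order asked, and still so for the second after the job is handed in, with the robot touching nothing.
It also fails if it takes over 80 s, if anything falls off the work surface, if the arm or the gripper's body presses on something with over 40 N, if the wrist force passes 120 N, or if a joint passes its speed limit or range.

### The arm

A 6-joint arm with a two-finger parallel gripper is mounted at the origin on a cart in front of the work surface, level with it; the furniture and walls round the work are solid. World frame = base frame: x ahead of the robot, y to its left, z up, the work surface at z = 0. Lengths are in mm, angles in degrees, forces in N, time in s.
With the tool pointing down it reaches from about 350 to 850 mm from the base axis. Payload 8.1 kg.
Tool frame: the origin (TCP) lies midway between the tips of the shut fingers; the grasp point (between the pads) lies 19 mm behind it; z points along the fingers, y is the line along which they close (so a half turn about z gives the same grasp; the last joint's range is limited). The gripper opens to 85 mm and grips with 20 to 120 N. Pads are 22 mm wide; open, the fingers measure 114 mm over their backs; the gripper's body (76 mm by 85 mm) begins 54 mm behind the grasp point. The pads swing forward as they close: fully open they stand 13 mm farther back than shut.
Start: joints at [-81.383, 7.471, 85.268, -0, 87.261, -4.893], TCP at [140.193, -583.396, 202.192] pointing down, gripper open.
Joint ranges: [-169.43, 169.43], [-51.17, 129.36], [1.28, 143.12], [-76.62, 256.62], [0, 156.53], [-152.29, 152.29]. Speed limits (degrees/s): [136.94, 136.94, 159.86, 180, 180, 180].

### API

Orientations are given as [roll, pitch, yaw] about the fixed x, y, z axes, in that order (R = Rz(yaw) Ry(pitch) Rx(roll)).
In Python, from bench import sense, snapshot, camera_params, hand_in, masks_of, pinpoint gives the robot as it stands.
- The arm moves only by the tool step_arm, never from a script. Its argument "targets" is a list of rows, each an object with "angular": the turn, a rotation vector about the tool's x, y, z scaled (see below), a list of three; "dp": the shift along the tool's x, y, z scaled (see below), a list of three; "fingers": the closure, from 0 (fully open) to 1 (shut). A call has exactly 8 rows; each row is the pose to reach, as a shift and turn from the pose commanded when the call began, along the tool's axes at that moment, turning the shorter way round; what a row does not reach only later rows make up. The controller multiplies each number of a shift by 0.2 m and each number of a turn by 180 degrees. A row lasts 1/8 s, in which the tool goes at most 62.5 mm and 10.7 degrees, less where a joint would pass 70% of its speed; a pose out of reach is approached as far as the arm can. A call with a number of a shift or a turn outside -1 to 1 is refused whole. A call with a gripper value outside its range is refused whole. The fingers move at their own pace and stop on an object; "newtons" is the grip in N (left out, the last holds). Time passes only in rows, so rows that repeat a pose let the fingers close, or fill a call up. It gives the time, the measured TCP pose, the force, the opening and the grip force at its end, in the units of the state.
- sense(): the state, without advancing time (a new reading comes with each control period).
- snapshot(name): name is "scene" or "top" or "wrist"; returns the picture (480x640x3 uint8, blue, green, red); there is no depth.
- camera_params(name): a dict with "vfov" (degrees; the focal length in pixels is half the picture's height over the tangent of half this angle, whatever the lens; pixels are square), "cx", "cy" (the principal point, pixels), "R" (3x3) and "t" (3): a world point X has camera coordinates R X + t. Camera axes: x right, y down, z forward; pixel columns grow to the right and rows downward; lengths in mm; the calibration is good to about 2 mm. A picture is of the moment at which its call begins: read the wrist's pose just before it. camera_params takes no time and is no camera call; for the wrist camera it gives the pose at the moment of the call.
- hand_in(): hands the job in; it is judged then, once.
Trained networks look in the newest picture that a camera, given by its name, has taken for a name from the list of things; names that differ only in an ending like _2 or _b are one class to them, and where a whole thing is asked for, a point or a joint stands for the part that bears it (a point fixed in the world has none). Each returns a list of dicts, best first, with "conf" (0 to 1); they miss things now and then, are a little off and sometimes report something else, mostly with a low value. They report only what shows in the picture. A call takes as long as a camera call. They do not tell look-alikes from the thing itself.
- masks_of(camera, label): "pixels" (480x640 bool, what is visible of it) and "at" ([column, row] in pixels, amid what is visible of it).
- pinpoint(camera, label): "at" ([column, row] in pixels: a listed point, or the origin of a listed thing).
The state is a dict: "time": time; "joint_pos": joint angles; "qd": joint speeds; "joint_efforts": joint torques, N m; "tool_pos": TCP position; "tcp_rot": TCP orientation; "ft_force": force on the tool from outside, world axes, zero at the start; "wrist_torque": the same for the moment, N m; "finger_gap": finger opening in mm; "grip_force": force on a finger pad.
Only numpy, scipy, OpenCV 4.12 (cv2) and the standard library are available. Lean on these libraries where they do the work, as an engineer would, in place of code of your own. Each camera call takes 0.05 s, during which the arm holds its last target. There are 200 camera calls.

## Working session

There is one attempt and no reset: what is moved stays moved. The work goes in short steps, Python scripts to look and compute and a tool call to move; the robot and the scene stay as the last step left them, time stands still between calls to the robot, and variables do not carry over. Pictures are saved under pics/ and viewed, at most 14 in all, crops included, and the job is handed in when it is done.

Besides the shell and the picture viewer there is one more tool, called after "Request:" as name([rows], argument=value, ...), one row to a line, values as JSON. step_arm: Moves the arm, as the interface text tells. Its arguments: {"type":"object","properties":{"targets":{"type":"array","items":{"type":"object","properties":{"angular":{"type":"array","items":{"type":"number","minimum":-1,"maximum":1}},"dp":{"type":"array","items":{"type":"number","minimum":-1,"maximum":1}},"fingers":{"type":"number"}}}},"newtons":{"type":"number"}},"required":["targets"]}

```bash
mkdir -p pics; ls
cat > h.py <<'E'
import numpy as np, cv2
from bench import *
from scipy.spatial.transform import Rotation as Ro
def ray(cam,uv,z,p=None):
    p=p or camera_params(cam); f=240/np.tan(np.radians(p['vfov']/2))
    R=np.array(p['R']);t=np.array(p['t'])
    d=R.T@np.array([(uv[0]-p['cx'])/f,(uv[1]-p['cy'])/f,1]);c=-R.T@t
    return c+d*(z-c[2])/d[2]
def proj(cam,X,p=None):
    p=p or camera_params(cam); f=240/np.tan(np.radians(p['vfov']/2))
    q=np.asarray(X)@np.array(p['R']).T+np.array(p['t'])
    return np.c_[q[:,0]/q[:,2]*f+p['cx'],q[:,1]/q[:,2]*f+p['cy']]
E
python3 - <<'E'
from h import *
for c in ['top','scene']:
    cv2.imwrite(f'pics/{c}0.png',snapshot(c))
    p=camera_params(c); print(c,{k:np.round(v,3).tolist() for k,v in p.items()})
print(sense())
H={'sink_large_center':15,'sink_medium_center':11,'sink_small_center':7.5,'module_large_block':12,'module_medium_block':12,'module_small_block':12,'adapter_center':13,'relay_block_center':8,'plug_center':7}
for n,z in H.items():
    print(n,[(round(d['conf'],2),np.round(d['at']).tolist(),np.round(ray('top',d['at'],z)[:2]).tolist()) for d in pinpoint('top',n)])
E
```

```text
pics
top {'vfov': 50.105, 'cx': 318.717, 'cy': 239.009, 'R': [[0.017, -1.0, -0.003], [-0.992, -0.016, -0.127], [0.127, 0.005, -0.992]], 't': [117.818, 503.582, 874.795]}
scene {'vfov': 50.897, 'cx': 310.905, 'cy': 249.6, 'R': [[-0.709, -0.705, 0.01], [-0.412, 0.403, -0.817], [0.572, -0.583, -0.576]], 't': [418.819, 187.358, 674.403]}
{'time': 0.1, 'joint_pos': array([-8.13813086e+01,  7.50975873e+00,  8.53257922e+01, -1.98226742e-04,
        8.72624001e+01, -4.89317798e+00]), 'qd': array([-0.06618163, -0.0505338 , -0.13375317, -0.03128665, -0.03494227,
        0.02014959]), 'joint_efforts': array([ 3.55944067e-04, -5.70954466e+01, -5.01938975e+01, -2.51309593e-04,
        8.18036468e-03, -3.55713053e-05]), 'tool_pos': array([ 140.12179781, -582.82442155,  201.23366238]), 'tcp_rot': array([-1.79902389e+02, -8.15779291e-03,  1.35118720e+01]), 'ft_force': array([ 0.03988857,  0.24650533, -0.69289003]), 'wrist_torque': array([-0.00221967, -0.00499194, -0.01051486]), 'grip_force': 0.0, 'finger_gap': 85.53891769502454}
sink_large_center [(0.87, [479.0, 289.0], [418.0, -160.0])]
sink_medium_center [(0.63, [420.0, 280.0], [433.0, -55.0])]
sink_small_center [(0.73, [337.0, 313.0], [373.0, 92.0]), (0.55, [234.0, 283.0], [422.0, 278.0])]
module_large_block [(0.92, [222.0, 180.0], [610.0, 305.0])]
module_medium_block [(0.81, [442.0, 193.0], [593.0, -96.0])]
module_small_block [(0.62, [325.0, 182.0], [609.0, 117.0])]
adapter_center [(0.75, [174.0, 277.0], [431.0, 384.0])]
relay_block_center [(0.75, [356.0, 276.0], [439.0, 59.0])]
plug_center [(0.54, [298.0, 278.0], [434.0, 163.0])]
```

View pics/top0.png

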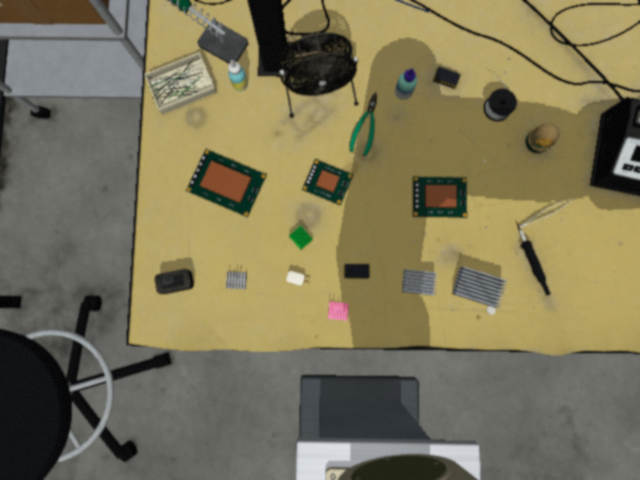

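View pics/scene0.png

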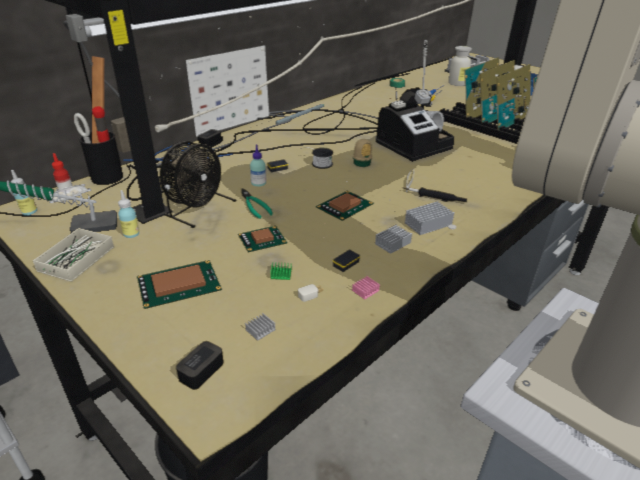

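Candidates for the small sink are grey (236,279), pink (338,311) and green (301,237). The grey one is meant, because it is bare aluminium. I'll confirm this in a crop.

```bash
cat >> h.py <<'E'
def tR(yaw): return Ro.from_euler('xyz',[180,0,yaw],degrees=True)
def plan(c,*ts):
    "c, ts: (x,y,z,yaw) commanded start and targets"
    for t in ts:
        d=tR(c[3]).inv().apply(np.subtract(t[:3],c[:3]))/200
        a=((t[3]-c[3]+180)%360-180)
        print('to',np.round(t,1).tolist(),'dp',np.round(d,4).tolist(),'ang_z',round(-a/180,4))
def rectyaw(cam,mask,z,p=None):
    "minAreaRect in the world plane z: centre, size, yaw of long side"
    v,u=np.nonzero(mask); W=np.array([ray(cam,q,z,p)[:2] for q in np.c_[u,v]],np.float32)
    (c,s,a)=cv2.minAreaRect(W)
    if s[0]<s[1]: a+=90
    return np.round(c,1),np.round(s,1),round((a+90)%180-90,1)
E
python3 - <<'E'
from h import *
im=cv2.imread('pics/top0.png'); cv2.imwrite('pics/crop0.png',cv2.resize(im[225:330,140:520],None,fx=2.1,fy=2.1,interpolation=cv2.INTER_CUBIC))
p=camera_params('wrist');s=sense();R=Ro.from_euler('xyz',s['tcp_rot'],degrees=True)
c=-np.array(p['R']).T@np.array(p['t'])
print('cam in tool',R.inv().apply(c-s['tool_pos']),'axes\n',(np.array(p['R'])@R.as_matrix()).round(3),p['vfov'],p['cx'],p['cy'])
for n,z in [('sink_large_center',30),('sink_medium_center',22),('sink_small_center',15),('module_large_block',6),('module_medium_block',6),('module_small_block',6)]:
    for d in masks_of('top',n): print(n,round(d['conf'],2),d['at'],rectyaw('top',d['pixels'],z))
c=(140.2,-583.4,202.2,13.5)
plan(c,(418,-160,260,13.5),(425,-110,260,0),(425,-110,260,90),(425,-110,260,-90))
E
```

```text
cam in tool [ 7.11512688e+01  1.07698093e-01 -1.73037619e+02] axes
 [[ 0.     1.     0.   ]
 [-0.959  0.    -0.283]
 [-0.283 -0.     0.959]] 59.81316421334265 326.30549724911515 238.2688834092993
sink_large_center 0.73 [477.9, 289.3] (array([ 421.8, -154.2]), array([87.4, 55.2]), 73.8)
sink_medium_center 0.78 [418.9, 282.2] (array([428.4, -50.9]), array([57.1, 40.6]), 85.2)
sink_medium_center 0.34 [353.3, 270.0] (array([446. ,  58.3]), array([26.6, 44.4]), -89.0)
sink_small_center 0.87 [300.1, 239.1] (array([505.4, 160. ]), array([35. , 29.5]), 42.1)
sink_small_center 0.64 [233.4, 281.7] (array([426.8, 274. ]), array([34. , 29.1]), 86.9)Traceback (most recent call last):
  File "<stdin>", line 7, in <module>
  File "h.py", line 22, in rectyaw
    v,u=np.nonzero(mask); W=np.array([ray(cam,q,z,p)[:2] for q in np.c_[u,v]],np.float32)
                                      ~~~^^^^^^^^^^^
  File "h.py", line 5, in ray
    p=p or camera_params(cam); f=240/np.tan(np.radians(p['vfov']/2))
           ~~~~~~~~~~~~~^^^^^
ValueError: time passes only in moves, steps and waits
```

View pics/crop0.png

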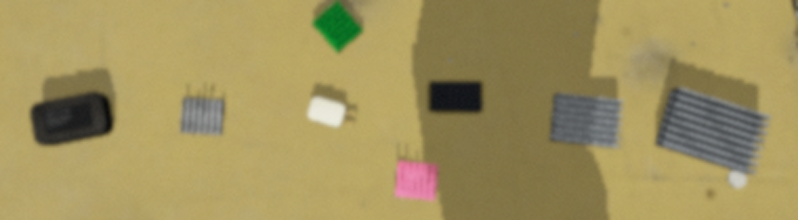

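The crop shows the grey small sink at top-picture pixel (236,280). The pink and green look-alikes aren't meant. I'm now moving to look at the large sink from close by.

Request:
step_arm([
  {"dp": [0.3, -0.3, 0], "angular": [0, 0, 0], "fingers": 0},
  {"dp": [0.6, -0.6, 0], "angular": [0, 0, 0], "fingers": 0},
  {"dp": [0.9, -0.9, 0], "angular": [0, 0, 0], "fingers": 0},
  {"dp": [1, -1, 0], "angular": [0, 0, 0], "fingers": 0},
  {"dp": [1, -1, 0], "angular": [0, 0, 0], "fingers": 0},
  {"dp": [1, -1, 0], "angular": [0, 0, 0], "fingers": 0},
  {"dp": [1, -1, 0], "angular": [0, 0, 0], "fingers": 0},
  {"dp": [1, -1, 0], "angular": [0, 0, 0], "fingers": 0},
])

```text
time: 1.75
tool_pos: [287.4, -343.0, 202.2]
tcp_rot: [180.0, 0.0, 13.4]
ft_force: [-0.3, -0.2, 0.1]
finger_gap: 85.4
grip_force: 0.0
```

Request:
step_arm([
  {"dp": [0.2, -0.2, 0], "angular": [0, 0, -0.056], "fingers": 0},
  {"dp": [0.5, -0.4, 0.1], "angular": [0, 0, -0.112], "fingers": 0},
  {"dp": [0.7, -0.6, 0.2], "angular": [0, 0, -0.168], "fingers": 0},
  {"dp": [0.865, -0.75, 0.26], "angular": [0, 0, -0.224], "fingers": 0},
  {"dp": [0.865, -0.75, 0.26], "angular": [0, 0, -0.28], "fingers": 0},
  {"dp": [0.865, -0.75, 0.26], "angular": [0, 0, -0.335], "fingers": 0},
  {"dp": [0.865, -0.75, 0.26], "angular": [0, 0, -0.335], "fingers": 0},
  {"dp": [0.865, -0.75, 0.26], "angular": [0, 0, -0.335], "fingers": 0},
])

```text
time: 2.75
tool_pos: [421.0, -156.6, 150.1]
tcp_rot: [-180.0, -0.0, 73.5]
ft_force: [0.6, 0.1, 0.8]
finger_gap: 85.2
grip_force: 0.0
```

```bash
cat >> h.py <<'E'
from scipy.optimize import minimize
def fit(mask,p,dim,z0,x0):
    "pose (x,y,yaw) of a box dim=(w,l,h) with underside z0 whose outline fits the mask"
    w,l,h=dim; B=np.array([[i*w/2,j*l/2,z0+k*h] for i in(-1,1) for j in(-1,1) for k in(0,1)])
    S=4; M=cv2.resize(mask.astype(np.uint8),None,fx=S,fy=S,interpolation=cv2.INTER_NEAREST)
    def cost(q):
        X=B.copy(); a=np.radians(q[2]); X[:,:2]=B[:,:2]@np.array([[np.cos(a),np.sin(a)],[-np.sin(a),np.cos(a)]])+q[:2]
        hull=cv2.convexHull(((proj('',X,p)+.5)*S).astype(np.float32)).round().astype(int)
        m=np.zeros_like(M); cv2.fillConvexPoly(m,hull,1)
        return 1-(m&M).sum()/(m|M).sum()
    best=min((minimize(cost,x0,method='Nelder-Mead',options=dict(initial_simplex=np.array(x0)+np.r_[[[0,0,0]],np.diag(d)],xatol=.05,fatol=1e-5)) for d in ([8,8,8],[-8,5,-8],[5,-8,12])),key=lambda r:r.fun)
    return np.round(best.x,2),round(1-best.fun,3)
def copper(im):
    b,g,r=[im[...,i].astype(float) for i in range(3)]
    m=((r>1.45*g)&(r>1.6*b)&(r>50)).astype(np.uint8)
    n,L,st,c=cv2.connectedComponentsWithStats(cv2.morphologyEx(m,cv2.MORPH_OPEN,np.ones((3,3))))
    return [(L==i,st[i,4],c[i]) for i in np.argsort(-st[1:,4])[:3]+1]
def look(name):
    s=sense();p=camera_params('wrist');im=snapshot('wrist');cv2.imwrite(f'pics/{name}.png',im); print('tcp',np.round(s['tool_pos'],1),np.round(s['tcp_rot'],1)); return im,p
DIM=dict(large=(50,80,30),medium=(40,56,22),small=(30,34,15))
E
python3 - <<'E'
from h import *
p=camera_params('top');im=cv2.imread('pics/top0.png')
for m,a,c in copper(im): print(a,c); 
for n,(x,y),a in [('large',(610,305),-30),('medium',(593,-96),0),('small',(609,117),-15)]:
    u=proj('',np.array([[x,y,12]]),p)[0]
    m=[k for k in copper(im) if np.hypot(*(k[2]-u))<12]
    if m: 
        for yaw in (a,a+90): print(n,fit(m[0][0],p,DIM[n][:2]+(9,),3,(x,y,yaw)))
im,p=look('w1')
for n in('large','medium'):
  for d in masks_of('wrist',f'sink_{n}_center')[:2]:
    v,u=np.nonzero(d['pixels']); x=ray('',(u.mean(),v.mean()),12,p)
    print(n,d['conf'],d['at'],fit(d['pixels'],p,DIM[n],0,(x[0],x[1],-16 if n=='large' else -5)))
  print([(d['conf'],ray('',d['at'],DIM[n][2]/2,p)) for d in pinpoint('wrist',f'sink_{n}_center')])
E
```

```text
1200 [225.2075     181.28333333]
638 [440.30407524 195.9137931 ]
302 [327.24172185 180.59933775]
large (array([609.2 , 300.56, -21.93]), np.float64(0.963))
large (array([609.18, 300.53, -21.89]), np.float64(0.963))
medium (array([588.51, -94.74,   2.73]), np.float64(0.893))
medium (array([587.52, -94.38, 179.99]), np.float64(0.89))
small (array([613.44, 112.75, -21.5 ]), np.float64(0.913))
small (array([615.32, 112.34,  69.38]), np.float64(0.807))
tcp [ 421.  -156.6  150.1] [-180.    -0.    73.5]
large 0.97 [326.7, 218.7] (array([ 420.68, -160.5 ,  -16.98]), np.float64(0.935))
[(0.63, array([ 420.4515651 , -162.87769722,   15.        ]))]
medium 0.84 [291.5, 74.0] (array([428.07, -54.94,  -5.52]), np.float64(0.963))
[(0.8, array([425.69734466, -54.57301944,  11.        ]))]
```

View pics/w1.png

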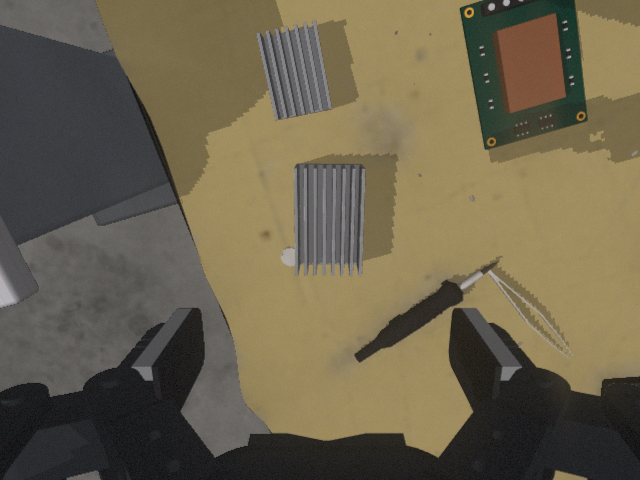

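```bash
cat >> h.py <<'E'
def draw(im,p,dim,z0,q,col=(0,0,255),S=3):
    "outline of the box fit on an enlarged picture"
    w,l,h=dim;a=np.radians(q[2]);r=np.array([[np.cos(a),np.sin(a)],[-np.sin(a),np.cos(a)]])
    for z in (z0,z0+h):
        c=np.array([[-w,-l],[w,-l],[w,l],[-w,l]])/2@r+q[:2]
        u=proj('',np.c_[c,np.full(4,z)],p)
        cv2.polylines(im,[((u+.5)*S).round().astype(int)],True,col,1)
E
python3 - <<'E'
from h import *
im=cv2.imread('pics/w1.png');p=camera_params('wrist')
S=3;o=cv2.resize(im,None,fx=S,fy=S,interpolation=cv2.INTER_CUBIC)
draw(o,p,DIM['large'],0,(420.68,-160.5,-16.98));draw(o,p,DIM['medium'],0,(428.07,-54.94,-5.52))
for m,a,c in copper(im)[:1]:
    q,i=fit(m,p,(40,56,9),3,(590,-95,2));print(q,i);draw(o,p,(40,56,9),3,q,(255,0,0))
c=np.hstack([cv2.resize(o[0:S*290,S*240:S*390],None,fx=.68,fy=.68),cv2.resize(o[0:S*290,S*455:S*600],None,fx=.68,fy=.68)])
print(c.shape);cv2.imwrite('pics/o1.png',c)
E
```

```text
[587.18 -94.41  -0.63] 0.843
(592, 602, 3)
```

View pics/o1.png

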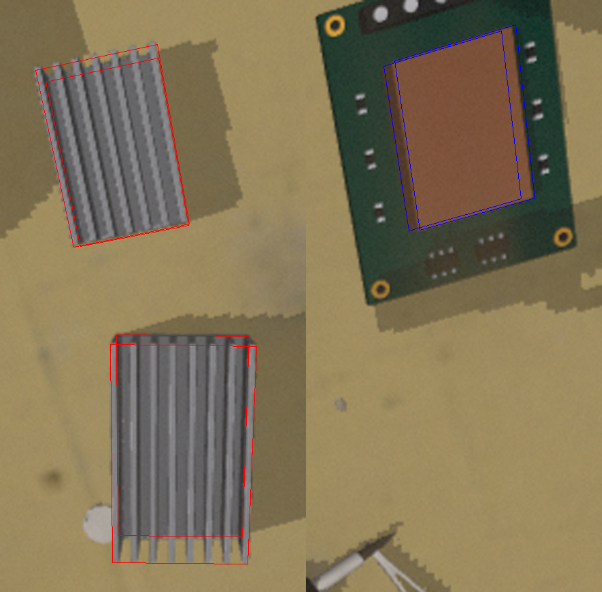

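The overlay shows that the sink outlines fit. The large sink is at picture pixel (330,220), at (420.7,-160.5) with yaw -17. The white disc beside it lies clear of the pads.

Run:
```python
from h import *
plan((421,-156.6,150.1,73.5),(420.7,-160.5,4,73.0))
```

```text
to [420.7, -160.5, 4.0, 73.0] dp [-0.0191, 0.0041, 0.7305] ang_z 0.0028
```

Request:
step_arm([
  {"dp": [-0.019, 0.004, 0.15], "angular": [0, 0, 0.003], "fingers": 0},
  {"dp": [-0.019, 0.004, 0.35], "angular": [0, 0, 0.003], "fingers": 0},
  {"dp": [-0.019, 0.004, 0.55], "angular": [0, 0, 0.003], "fingers": 0},
  {"dp": [-0.019, 0.004, 0.68], "angular": [0, 0, 0.003], "fingers": 0},
  {"dp": [-0.019, 0.004, 0.73], "angular": [0, 0, 0.003], "fingers": 0},
  {"dp": [-0.019, 0.004, 0.73], "angular": [0, 0, 0.003], "fingers": 0},
  {"dp": [-0.019, 0.004, 0.73], "angular": [0, 0, 0.003], "fingers": 0.3},
  {"dp": [-0.019, 0.004, 0.73], "angular": [0, 0, 0.003], "fingers": 0.6},
], newtons=50)

```text
time: 4.0
tool_pos: [421.9, -160.4, 5.5]
tcp_rot: [179.9, 0.0, 73.3]
ft_force: [0.3, 0.5, 0.3]
finger_gap: 51.6
grip_force: 0.0
```

Request:
step_arm([
  {"dp": [0, 0, 0], "angular": [0, 0, 0], "fingers": 0.7},
  {"dp": [0, 0, 0], "angular": [0, 0, 0], "fingers": 0.7},
  {"dp": [0, 0, 0], "angular": [0, 0, 0], "fingers": 0.7},
  {"dp": [0, 0, 0], "angular": [0, 0, 0], "fingers": 0.7},
  {"dp": [0, 0, -0.1], "angular": [0, 0, 0], "fingers": 0.7},
  {"dp": [0, 0, -0.25], "angular": [0, 0, 0], "fingers": 0.7},
  {"dp": [0, 0, -0.4], "angular": [0, 0, 0], "fingers": 0.7},
  {"dp": [0, 0, -0.4], "angular": [0, 0, 0], "fingers": 0.7},
])

```text
time: 5.0
tool_pos: [422.9, -160.8, 87.0]
tcp_rot: [179.7, 0.1, 73.3]
ft_force: [0.3, -0.1, -0.1]
finger_gap: 25.4
grip_force: 0.0
```

Run:
```python
from h import *
im,p=look('w2'); print(sense()['finger_gap'])
for d in masks_of('wrist','sink_large_center')[:2]:
    print(d['conf'],d['at'],fit(d['pixels'],p,DIM['large'],0,(421,-160,-17)))
```

```text
tcp [ 422.9 -160.8   87. ] [1.797e+02 1.000e-01 7.330e+01]
25.675268141745892
0.8 [322.1, 235.1] (array([ 420.95, -160.34,  -16.72]), np.float64(0.916))
```

View pics/w2.png

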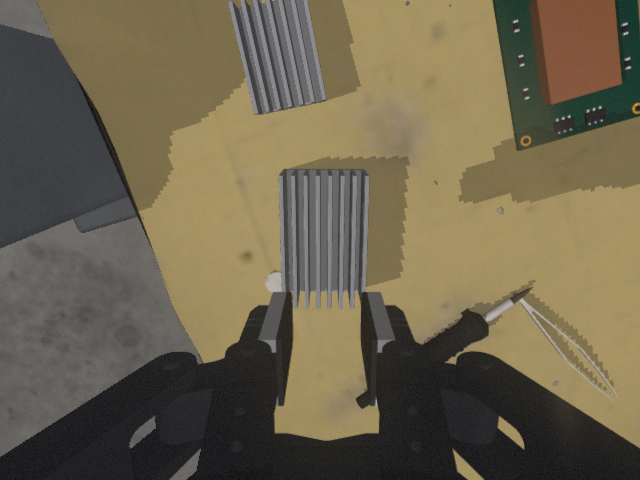

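The picture shows the large sink still at its place (322,235), and the fingers came up empty. I'll go down again and watch the grip before lifting.

Request:
step_arm([
  {"dp": [0, 0, 0], "angular": [0, 0, 0], "fingers": 0},
  {"dp": [0, 0, 0], "angular": [0, 0, 0], "fingers": 0},
  {"dp": [0, 0, 0], "angular": [0, 0, 0], "fingers": 0},
  {"dp": [0, 0.01, 0.1], "angular": [0, 0, 0], "fingers": 0},
  {"dp": [0, 0.01, 0.2], "angular": [0, 0, 0], "fingers": 0},
  {"dp": [0, 0.01, 0.3], "angular": [0, 0, 0], "fingers": 0},
  {"dp": [0, 0.01, 0.38], "angular": [0, 0, 0], "fingers": 0},
  {"dp": [0, 0.01, 0.41], "angular": [0, 0, 0], "fingers": 0},
], newtons=60)

```text
time: 6.1
tool_pos: [422.0, -160.0, 1.0]
tcp_rot: [-179.9, -0.0, 73.3]
ft_force: [0.4, -0.3, 0.9]
finger_gap: 85.2
grip_force: 0.0
```

Request:
step_arm([
  {"dp": [0, 0, 0], "angular": [0, 0, 0], "fingers": 0.3},
  {"dp": [0, 0, 0], "angular": [0, 0, 0], "fingers": 0.6},
  {"dp": [0, 0, 0], "angular": [0, 0, 0], "fingers": 1},
  {"dp": [0, 0, 0], "angular": [0, 0, 0], "fingers": 1},
  {"dp": [0, 0, 0], "angular": [0, 0, 0], "fingers": 1},
  {"dp": [0, 0, 0], "angular": [0, 0, 0], "fingers": 1},
  {"dp": [0, 0, 0], "angular": [0, 0, 0], "fingers": 1},
  {"dp": [0, 0, 0], "angular": [0, 0, 0], "fingers": 1},
])

```text
time: 7.1
tool_pos: [422.7, -160.4, 2.2]
tcp_rot: [-180.0, -0.0, 73.3]
ft_force: [-0.6, 0.3, 0.2]
finger_gap: -0.2
grip_force: 0.0
```

Run:
```python
from h import *
im,p=look('w3'); t=snapshot('top');s=snapshot('scene')
q=camera_params('scene');u=proj('',np.array([[422,-160,2],[422,-160,30]]),q);print(u,proj('',np.array([[422,-160,2]]),camera_params('top')))
cv2.imwrite('pics/t3.png',np.hstack([cv2.resize(im,(400,300)),cv2.resize(s[150:300,340:540],(400,300))]))
```

```text
tcp [ 422.7 -160.4    2.2] [-180.    -0.    73.3]
[[427.23141088 223.19859268]
 [429.26952006 211.13618039]] [[476.7557086  287.49788138]]
```

View pics/t3.png

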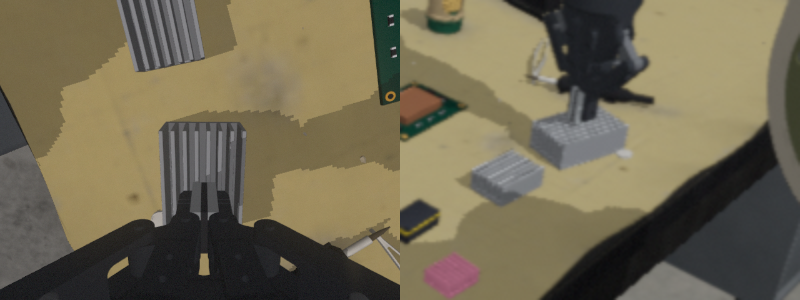

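The wrist and scene pictures show the shut fingertips resting at the sink's top. So the real tips sit about 27 mm higher than the reported TCP; the picture scale of the finger gap gives the same figure. I'll open, go lower with a force check, and close again.

Request:
step_arm([
  {"dp": [0, 0, -0.1], "angular": [0, 0, 0], "fingers": 0},
  {"dp": [0, 0, -0.1], "angular": [0, 0, 0], "fingers": 0},
  {"dp": [0, 0, -0.1], "angular": [0, 0, 0], "fingers": 0},
  {"dp": [0, 0, -0.1], "angular": [0, 0, 0], "fingers": 0},
  {"dp": [0, 0, 0], "angular": [0, 0, 0], "fingers": 0},
  {"dp": [0, 0, 0.05], "angular": [0, 0, 0], "fingers": 0},
  {"dp": [0, 0, 0.09], "angular": [0, 0, 0], "fingers": 0},
  {"dp": [0, 0, 0.11], "angular": [0, 0, 0], "fingers": 0},
])

```text
time: 8.25
tool_pos: [422.5, -160.3, -20.3]
tcp_rot: [-180.0, -0.0, 73.3]
ft_force: [0.1, 0.4, 0.2]
finger_gap: 85.7
grip_force: 0.0
```

Request:
step_arm([
  {"dp": [0, 0, 0], "angular": [0, 0, 0], "fingers": 0.2},
  {"dp": [0, 0, 0], "angular": [0, 0, 0], "fingers": 0.4},
  {"dp": [0, 0, 0], "angular": [0, 0, 0], "fingers": 0.5},
  {"dp": [0, 0, 0], "angular": [0, 0, 0], "fingers": 1},
  {"dp": [0, 0, 0], "angular": [0, 0, 0], "fingers": 1},
  {"dp": [0, 0, 0], "angular": [0, 0, 0], "fingers": 1},
  {"dp": [0, 0, 0], "angular": [0, 0, 0], "fingers": 1},
  {"dp": [0, 0, 0], "angular": [0, 0, 0], "fingers": 1},
])

```text
time: 9.25
tool_pos: [423.5, -160.8, -19.0]
tcp_rot: [179.9, 0.0, 73.3]
ft_force: [0.2, -0.1, 5.8]
finger_gap: 48.5
grip_force: 63.0
```

Gripped (48.5 mm, 63 N). I'll lift it and carry it towards the large module.

Request:
step_arm([
  {"dp": [0, 0, -0.1], "angular": [0, 0, 0], "fingers": 1},
  {"dp": [0, 0, -0.25], "angular": [0, 0, 0], "fingers": 1},
  {"dp": [0.05, 0, -0.45], "angular": [0, 0, 0], "fingers": 1},
  {"dp": [0.2, 0.02, -0.6], "angular": [0, 0, 0], "fingers": 1},
  {"dp": [0.4, 0.04, -0.7], "angular": [0, 0, 0], "fingers": 1},
  {"dp": [0.6, 0.06, -0.7], "angular": [0, 0, 0], "fingers": 1},
  {"dp": [0.8, 0.08, -0.7], "angular": [0, 0, 0], "fingers": 1},
  {"dp": [0.9, 0.085, -0.7], "angular": [0, 0, 0], "fingers": 1},
])

```text
time: 10.25
tool_pos: [490.9, 9.0, 119.8]
tcp_rot: [-180.0, -0.0, 73.4]
ft_force: [0.1, -0.5, -1.0]
finger_gap: 48.7
grip_force: 62.5
```

Request:
step_arm([
  {"dp": [0.2, 0.02, 0], "angular": [0, 0, 0.01], "fingers": 1},
  {"dp": [0.4, 0.04, 0], "angular": [0, 0, 0.02], "fingers": 1},
  {"dp": [0.6, 0.06, 0], "angular": [0, 0, 0.03], "fingers": 1},
  {"dp": [0.75, 0.08, 0], "angular": [0, 0, 0.03], "fingers": 1},
  {"dp": [0.88, 0.085, 0], "angular": [0, 0, 0.03], "fingers": 1},
  {"dp": [0.9, 0.085, 0], "angular": [0, 0, 0.03], "fingers": 1},
  {"dp": [0.9, 0.085, 0], "angular": [0, 0, 0.03], "fingers": 1},
  {"dp": [0.9, 0.085, 0], "angular": [0, 0, 0.03], "fingers": 1},
])

```text
time: 11.25
tool_pos: [558.6, 173.7, 120.0]
tcp_rot: [-180.0, 0.0, 67.8]
ft_force: [-0.1, -0.9, -1.3]
finger_gap: 48.6
grip_force: 62.5
```

Run:
```python
from h import *
im,p=look('w4')
for k,(m,a,c) in enumerate(copper(im)):
    x=ray('',c,12,p);print(a,c,x)
    if k==0:
      print(fit(m,p,(50,80,.01),12,(x[0],x[1],-22)),fit(m,p,(50,80,9),3,(x[0],x[1],-22)))
print([(d['conf'],ray('',d['at'],12,p)) for d in pinpoint('wrist','module_large_block')])
```

```text
tcp [558.6 173.7 120. ] [-180.     0.    67.8]
6292 [323.84631278  38.15066751] [600.60485319 282.69383553  12.        ]
(array([607.11, 298.94, -22.27]), np.float64(0.989)) (array([607.38, 299.59, -22.25]), np.float64(0.99))
1781 [427.61706906 272.7428411 ] [611.35533306 111.87548063  12.        ]
319 [484.43887147 470.13793103] [600.00202604 -74.57889493  12.        ]
[(0.61, array([606.82428332, 299.39896525,  12.        ]))]
```

View pics/w4.png

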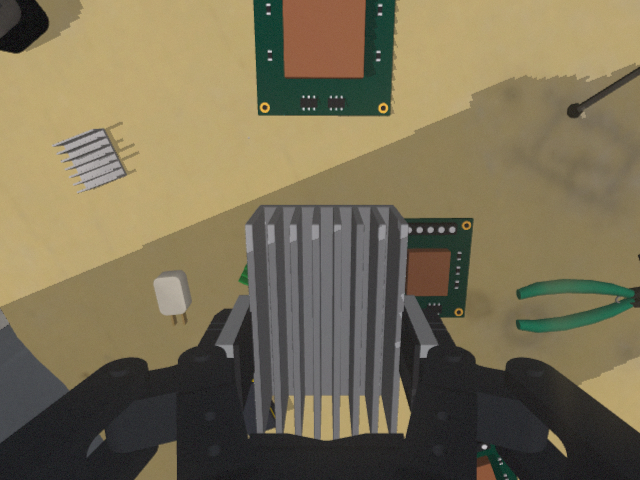

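```bash
cat >> h.py <<'E'
def held(n,zoff,name):
    "overlay and fit of held sink; zoff: underside height above TCP z"
    s=sense();im,p=look(name);x,y,z=s['tool_pos'];yaw=s['tcp_rot'][2]
    for d in masks_of('wrist',f'sink_{n}_center')[:3]:
        if abs(d['at'][0]-326)<40 and d['at'][1]>150:
            q,i=fit(d['pixels'],p,DIM[n],z+zoff,(x,y,yaw-90)); o=tR(yaw).inv().apply([q[0]-x,q[1]-y,0])
            print('held fit',q,i,'offset in tool',o[:2].round(2),'yaw',round(q[2]-yaw+90,2))
    S=2;b=cv2.resize(im,None,fx=S,fy=S);draw(b,p,DIM[n],z+zoff,(x,y,yaw-90),S=S)
    cv2.imwrite(f'pics/{name}o.png',b[S*150:S*430,S*160:S*500])
E
python3 - <<'E'
from h import *
held('large',19.5,'w5')
plan((558.6,173.7,120,67.8),(607.4,299.6,20,67.75),(607.4,299.6,-6,67.75))
E
```

```text
tcp [558.8 173.8 120.2] [180.    0.   67.8]
held fit [558.04 173.27 -22.19] 0.899 offset in tool [-0.73 -0.51] yaw -0.0
to [607.4, 299.6, 20.0, 67.8] dp [0.675, -0.0119, 0.5] ang_z 0.0003
to [607.4, 299.6, -6.0, 67.8] dp [0.675, -0.0119, 0.63] ang_z 0.0003
```

View pics/w5o.png

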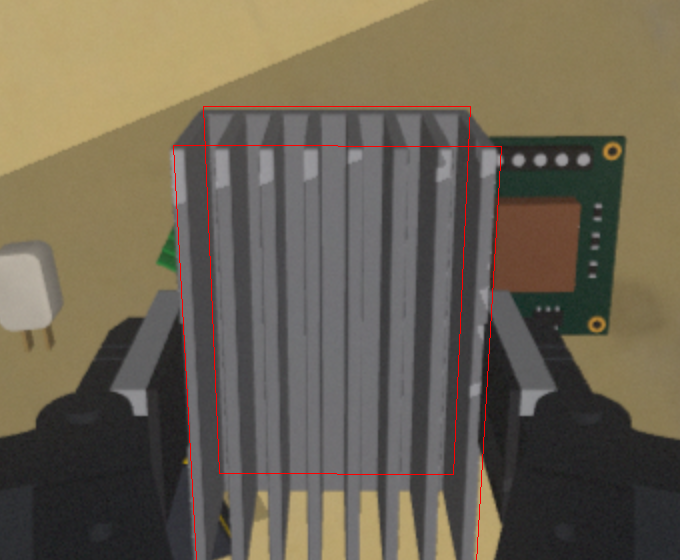

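The held large sink matches the predicted outline to about 0.6 mm. Moving it over the block.

Request:
step_arm([
  {"dp": [0.15, 0, 0], "angular": [0, 0, 0], "fingers": 1},
  {"dp": [0.35, -0.006, 0.1], "angular": [0, 0, 0], "fingers": 1},
  {"dp": [0.55, -0.012, 0.2], "angular": [0, 0, 0], "fingers": 1},
  {"dp": [0.65, -0.012, 0.3], "angular": [0, 0, 0], "fingers": 1},
  {"dp": [0.676, -0.012, 0.4], "angular": [0, 0, 0], "fingers": 1},
  {"dp": [0.676, -0.012, 0.5], "angular": [0, 0, 0], "fingers": 1},
  {"dp": [0.676, -0.012, 0.57], "angular": [0, 0, 0], "fingers": 1},
  {"dp": [0.676, -0.012, 0.6], "angular": [0, 0, 0], "fingers": 1},
])

```text
time: 12.45
tool_pos: [606.9, 299.6, -1.1]
tcp_rot: [-179.9, 0.1, 67.8]
ft_force: [-0.3, 0.2, -2.1]
finger_gap: 48.8
grip_force: 62.4
```

Request:
step_arm([
  {"dp": [0, 0, 0], "angular": [0, 0, 0], "fingers": 1},
  {"dp": [0, 0, 0], "angular": [0, 0, 0], "fingers": 1},
  {"dp": [0, 0, 0.01], "angular": [0, 0, 0], "fingers": 1},
  {"dp": [0, 0, 0.015], "angular": [0, 0, 0], "fingers": 1},
  {"dp": [0, 0, 0.02], "angular": [0, 0, 0], "fingers": 1},
  {"dp": [0, 0, 0.025], "angular": [0, 0, 0], "fingers": 1},
  {"dp": [0, 0, 0.03], "angular": [0, 0, 0], "fingers": 1},
  {"dp": [0, 0, 0.03], "angular": [0, 0, 0], "fingers": 1},
])

```text
time: 13.45
tool_pos: [607.5, 300.7, -6.0]
tcp_rot: [-180.0, 0.0, 67.9]
ft_force: [0.3, -0.6, -1.7]
finger_gap: 48.7
grip_force: 62.4
```

Request:
step_arm([
  {"dp": [0, 0, 0.002], "angular": [0, 0, 0], "fingers": 1},
  {"dp": [0, 0, 0.004], "angular": [0, 0, 0], "fingers": 1},
  {"dp": [0, 0, 0.006], "angular": [0, 0, 0], "fingers": 1},
  {"dp": [0, 0, 0.007], "angular": [0, 0, 0], "fingers": 1},
  {"dp": [0, 0, 0.008], "angular": [0, 0, 0], "fingers": 1},
  {"dp": [0, 0, 0.009], "angular": [0, 0, 0], "fingers": 1},
  {"dp": [0, 0, 0.009], "angular": [0, 0, 0], "fingers": 1},
  {"dp": [0, 0, 0.009], "angular": [0, 0, 0], "fingers": 1},
])

```text
time: 14.45
tool_pos: [607.8, 300.8, -7.0]
tcp_rot: [180.0, -0.0, 67.9]
ft_force: [-2.6, -0.9, 5.5]
finger_gap: 48.8
grip_force: 63.3
```

Contact at about 7 N. Releasing and rising to check.

Request:
step_arm([
  {"dp": [0, 0, 0], "angular": [0, 0, 0], "fingers": 0.35},
  {"dp": [0, 0, 0], "angular": [0, 0, 0], "fingers": 0.2},
  {"dp": [0, 0, 0], "angular": [0, 0, 0], "fingers": 0},
  {"dp": [0, 0, 0], "angular": [0, 0, 0], "fingers": 0},
  {"dp": [0, 0, -0.1], "angular": [0, 0, 0], "fingers": 0},
  {"dp": [-0.05, 0, -0.3], "angular": [0, 0, 0], "fingers": 0},
  {"dp": [-0.15, 0, -0.55], "angular": [0, 0, 0], "fingers": 0},
  {"dp": [-0.15, 0, -0.7], "angular": [0, 0, 0], "fingers": 0},
])

```text
time: 15.45
tool_pos: [597.7, 272.4, 137.7]
tcp_rot: [179.8, -0.2, 67.8]
ft_force: [0.7, 0.8, 0.2]
finger_gap: 85.5
grip_force: 0.0
```

Request:
step_arm([
  {"dp": [0, 0, 0], "angular": [0, 0, 0], "fingers": 0},
  {"dp": [0, 0, 0], "angular": [0, 0, 0], "fingers": 0},
  {"dp": [0, 0, 0], "angular": [0, 0, 0], "fingers": 0},
  {"dp": [0, 0, 0], "angular": [0, 0, 0], "fingers": 0},
  {"dp": [0, 0, 0], "angular": [0, 0, 0], "fingers": 0},
  {"dp": [0, 0, 0], "angular": [0, 0, 0], "fingers": 0},
  {"dp": [0, 0, 0], "angular": [0, 0, 0], "fingers": 0},
  {"dp": [0, 0, 0], "angular": [0, 0, 0], "fingers": 0},
])

```text
time: 16.45
tool_pos: [596.4, 273.0, 132.5]
tcp_rot: [180.0, -0.0, 67.9]
ft_force: [0.0, 0.3, -0.7]
finger_gap: 85.0
grip_force: 0.0
```

Run:
```python
from h import *
im,p=look('w6')
for d in masks_of('wrist','sink_large_center')[:1]:
    print(d['conf'],d['at'],fit(d['pixels'],p,DIM['large'],12,(607,300,-22)))
S=2;b=cv2.resize(im,None,fx=S,fy=S)
draw(b,p,(50,80,9),3,(607.25,299.25,-22.25),S=S)
u=proj('',np.array([[607,300,12]]),p)[0]*S;x,y=u.astype(int)
cv2.imwrite('pics/w6o.png',b[max(0,y-280):y+280,max(0,x-300):x+300])
```

```text
tcp [596.4 273.  132.5] [180.   -0.   67.9]
0.7 [324.9, 182.2] (array([606.9 , 300.34, -22.09]), np.float64(0.949))
```

View pics/w6o.png

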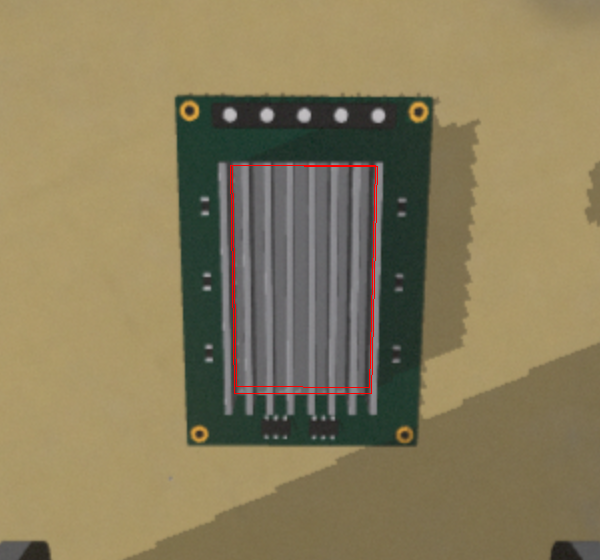

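```bash
cat >> h.py <<'E'
def board(im,p,n,q,z0=0):
    "pose of the board from the outline of its green near q"
    hsv=cv2.cvtColor(im,cv2.COLOR_BGR2HSV); m=cv2.inRange(hsv,(45,60,15),(95,255,120))
    D=dict(large=(88,126,3),medium=(76,100,3),small=(64,78,3))[n]
    u=proj('',np.array([[q[0],q[1],3]]),p)[0]; c=np.zeros_like(m); cv2.circle(c,u.astype(int).tolist(),int(417*1.15*np.hypot(*D[:2])/2/300),255,-1)
    m=cv2.morphologyEx(m&c,cv2.MORPH_OPEN,np.ones((3,3)))
    h=cv2.convexHull(cv2.findNonZero(m)); k=np.zeros_like(m); cv2.fillConvexPoly(k,h,1)
    return fit(k,p,D,z0,q)
E
python3 - <<'E'
from h import *
p=camera_params('wrist');im=cv2.imread('pics/w6.png');print(board(im,p,'large',(607,300,-22)))
E
```

```text
(array([606.91, 298.76, -22.16]), np.float64(0.986))
```

The large sink sits on its block within about 1 mm and 0.2°. Next is the medium sink.

Request:
step_arm([
  {"dp": [-0.2, -0.02, 0], "angular": [0, 0, 0], "fingers": 0},
  {"dp": [-0.45, -0.04, 0], "angular": [0, 0, 0], "fingers": 0},
  {"dp": [-0.7, -0.06, 0], "angular": [0, 0, 0], "fingers": 0},
  {"dp": [-0.95, -0.085, 0], "angular": [0, 0, 0], "fingers": 0},
  {"dp": [-0.95, -0.085, 0], "angular": [0, 0, 0], "fingers": 0},
  {"dp": [-0.95, -0.085, 0], "angular": [0, 0, 0], "fingers": 0},
  {"dp": [-0.95, -0.085, 0], "angular": [0, 0, 0], "fingers": 0},
  {"dp": [-0.95, -0.085, 0], "angular": [0, 0, 0], "fingers": 0},
])

```text
time: 17.55
tool_pos: [509.3, 104.1, 132.4]
tcp_rot: [-180.0, -0.0, 67.9]
ft_force: [-0.0, 0.6, -0.4]
finger_gap: 85.8
grip_force: 0.0
```

Request:
step_arm([
  {"dp": [-0.2, -0.02, 0], "angular": [0, 0, -0.02], "fingers": 0},
  {"dp": [-0.45, -0.04, 0], "angular": [0, 0, -0.06], "fingers": 0},
  {"dp": [-0.7, -0.06, 0], "angular": [0, 0, -0.092], "fingers": 0},
  {"dp": [-0.88, -0.08, 0], "angular": [0, 0, -0.092], "fingers": 0},
  {"dp": [-0.88, -0.08, 0], "angular": [0, 0, -0.092], "fingers": 0},
  {"dp": [-0.88, -0.08, 0.1], "angular": [0, 0, -0.092], "fingers": 0},
  {"dp": [-0.88, -0.08, 0.1], "angular": [0, 0, -0.092], "fingers": 0},
  {"dp": [-0.88, -0.08, 0.1], "angular": [0, 0, -0.092], "fingers": 0},
])

```text
time: 18.55
tool_pos: [428.3, -53.0, 112.8]
tcp_rot: [-180.0, -0.0, 84.5]
ft_force: [-1.3, -0.4, 0.7]
finger_gap: 85.5
grip_force: 0.0
```

Run:
```python
from h import *
im,p=look('w7');s=sense();c=(*s['tool_pos'],s['tcp_rot'][2])
for d in masks_of('wrist','sink_medium_center')[:1]:
    q,i=fit(d['pixels'],p,DIM['medium'],0,(428,-55,-5.5));print(d['conf'],d['at'],q,i)
    plan(c,(q[0],q[1],-23,q[2]+90))
```

```text
tcp [428.3 -53.  112.8] [-180.    -0.    84.5]
0.98 [324.7, 228.1] [428.02 -55.04  -5.54] 0.936
to [428.0, -55.0, -23.0, 84.5] dp [-0.0094, -0.0014, 0.6802] ang_z 0.0002
```

Request:
step_arm([
  {"dp": [-0.009, -0.001, 0.1], "angular": [0, 0, 0], "fingers": 0},
  {"dp": [-0.009, -0.001, 0.25], "angular": [0, 0, 0], "fingers": 0},
  {"dp": [-0.009, -0.001, 0.4], "angular": [0, 0, 0], "fingers": 0},
  {"dp": [-0.009, -0.001, 0.55], "angular": [0, 0, 0], "fingers": 0},
  {"dp": [-0.009, -0.001, 0.64], "angular": [0, 0, 0], "fingers": 0},
  {"dp": [-0.009, -0.001, 0.68], "angular": [0, 0, 0], "fingers": 0},
  {"dp": [-0.009, -0.001, 0.68], "angular": [0, 0, 0], "fingers": 0.2},
  {"dp": [-0.009, -0.001, 0.68], "angular": [0, 0, 0], "fingers": 0.4},
])

```text
time: 19.65
tool_pos: [428.5, -55.6, -22.5]
tcp_rot: [179.9, 0.0, 84.4]
ft_force: [-0.2, 0.5, 0.9]
finger_gap: 52.1
grip_force: 0.0
```

Request:
step_arm([
  {"dp": [0, 0, 0], "angular": [0, 0, 0], "fingers": 0.6},
  {"dp": [0, 0, 0], "angular": [0, 0, 0], "fingers": 1},
  {"dp": [0, 0, 0], "angular": [0, 0, 0], "fingers": 1},
  {"dp": [0, 0, 0], "angular": [0, 0, 0], "fingers": 1},
  {"dp": [0, 0, 0], "angular": [0, 0, 0], "fingers": 1},
  {"dp": [0, 0, 0], "angular": [0, 0, 0], "fingers": 1},
  {"dp": [0, 0, 0], "angular": [0, 0, 0], "fingers": 1},
  {"dp": [0, 0, 0], "angular": [0, 0, 0], "fingers": 1},
])

```text
time: 20.65
tool_pos: [428.9, -55.8, -22.2]
tcp_rot: [179.9, 0.0, 84.4]
ft_force: [-0.8, 0.6, 7.5]
finger_gap: 38.6
grip_force: 61.1
```

Request:
step_arm([
  {"dp": [0, 0, -0.1], "angular": [0, 0, 0], "fingers": 1},
  {"dp": [0, 0, -0.25], "angular": [0, 0, 0], "fingers": 1},
  {"dp": [-0.1, 0.07, -0.45], "angular": [0, 0, 0], "fingers": 1},
  {"dp": [-0.25, 0.17, -0.6], "angular": [0, 0, 0], "fingers": 1},
  {"dp": [-0.4, 0.27, -0.71], "angular": [0, 0, 0], "fingers": 1},
  {"dp": [-0.51, 0.36, -0.71], "angular": [0, 0, 0], "fingers": 1},
  {"dp": [-0.51, 0.36, -0.71], "angular": [0, 0, 0], "fingers": 1},
  {"dp": [-0.51, 0.36, -0.71], "angular": [0, 0, 0], "fingers": 1},
])

```text
time: 21.65
tool_pos: [488.6, -163.4, 117.9]
tcp_rot: [-179.9, -0.0, 84.4]
ft_force: [0.0, 0.2, -0.4]
finger_gap: 38.4
grip_force: 60.6
```

Run:
```python
from h import *
held('medium',22.5,'w8');p=camera_params('wrist');im=cv2.imread('pics/w8.png')
for m,a,c in copper(im):
    x=ray('',c,12,p);print(a,c,x)
    if a>1500 and x[1]<0: print(fit(m,p,(40,56,.01),12,(x[0],x[1],0)),fit(m,p,(40,56,9),3,(x[0],x[1],0)))
print(board(im,p,'medium',(588,-95,0)))
cv2.imwrite('pics/w8s.png',im)
```

```text
tcp [ 488.6 -163.4  117.9] [-179.9   -0.    84.4]
held fit [ 488.06 -162.7    -5.54] 0.901 offset in tool [ 0.6  -0.57] yaw 0.04
5882 [468.77201632 105.30193812] [585.47732001 -94.31720166  12.        ]
(array([ 5.8545e+02, -9.5150e+01, -1.3000e-01]), np.float64(0.966)) (array([ 5.8636e+02, -9.5320e+01, -3.7000e-01]), np.float64(0.96))
(array([585.98, -95.1 ,  -0.59]), np.float64(0.925))
```

View pics/w8.png

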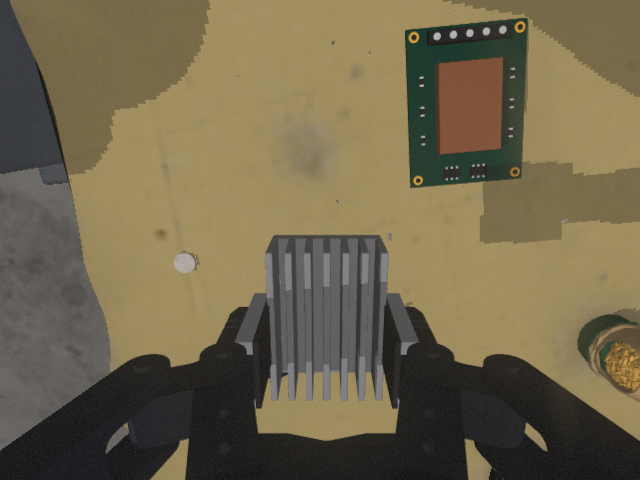

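The medium block is in view at (470,105), at (586.0,-95.2) with yaw -0.4. I'm approaching it.

Run:
```python
from h import *
plan((488.6,-163.4,117.9,84.4),(586,-95.8,-5,89.6))
```

```text
to [586.0, -95.8, -5.0, 89.6] dp [0.3839, 0.4517, 0.6145] ang_z -0.0289
```

Request:
step_arm([
  {"dp": [0.1, 0.12, 0], "angular": [0, 0, -0.015], "fingers": 1},
  {"dp": [0.25, 0.28, 0.1], "angular": [0, 0, -0.029], "fingers": 1},
  {"dp": [0.36, 0.42, 0.2], "angular": [0, 0, -0.029], "fingers": 1},
  {"dp": [0.384, 0.452, 0.3], "angular": [0, 0, -0.029], "fingers": 1},
  {"dp": [0.384, 0.452, 0.42], "angular": [0, 0, -0.029], "fingers": 1},
  {"dp": [0.384, 0.452, 0.52], "angular": [0, 0, -0.029], "fingers": 1},
  {"dp": [0.384, 0.452, 0.58], "angular": [0, 0, -0.029], "fingers": 1},
  {"dp": [0.384, 0.452, 0.6], "angular": [0, 0, -0.029], "fingers": 1},
])

```text
time: 22.75
tool_pos: [586.0, -96.4, -2.4]
tcp_rot: [-179.9, -0.0, 89.6]
ft_force: [-0.1, 0.2, -1.1]
finger_gap: 38.4
grip_force: 60.7
```

Request:
step_arm([
  {"dp": [0, 0, 0], "angular": [0, 0, 0], "fingers": 1},
  {"dp": [0, 0, 0], "angular": [0, 0, 0], "fingers": 1},
  {"dp": [0, 0, 0], "angular": [0, 0, 0], "fingers": 1},
  {"dp": [0, 0, 0], "angular": [0, 0, 0], "fingers": 1},
  {"dp": [0, 0, 0.01], "angular": [0, 0, 0], "fingers": 1},
  {"dp": [0, 0, 0.02], "angular": [0, 0, 0], "fingers": 1},
  {"dp": [0, 0, 0.02], "angular": [0, 0, 0], "fingers": 1},
  {"dp": [0, 0, 0.02], "angular": [0, 0, 0], "fingers": 1},
])

```text
time: 23.75
tool_pos: [586.6, -96.3, -5.7]
tcp_rot: [-180.0, -0.0, 89.7]
ft_force: [-0.5, 0.1, 0.1]
finger_gap: 38.8
grip_force: 60.7
```

Request:
step_arm([
  {"dp": [0.002, -0.002, 0.005], "angular": [0, 0, 0], "fingers": 1},
  {"dp": [0.002, -0.002, 0.01], "angular": [0, 0, 0], "fingers": 1},
  {"dp": [0.002, -0.002, 0.015], "angular": [0, 0, 0], "fingers": 1},
  {"dp": [0.002, -0.002, 0.018], "angular": [0, 0, 0], "fingers": 1},
  {"dp": [0.002, -0.002, 0.021], "angular": [0, 0, 0], "fingers": 1},
  {"dp": [0.002, -0.002, 0.024], "angular": [0, 0, 0], "fingers": 1},
  {"dp": [0.002, -0.002, 0.024], "angular": [0, 0, 0], "fingers": 1},
  {"dp": [0.002, -0.002, 0.024], "angular": [0, 0, 0], "fingers": 1},
])

```text
time: 24.75
tool_pos: [586.4, -95.9, -10.2]
tcp_rot: [180.0, 0.0, 89.7]
ft_force: [-1.3, 0.8, 2.5]
finger_gap: 38.2
grip_force: 61.0
```

Request:
step_arm([
  {"dp": [0, 0, 0.001], "angular": [0, 0, 0], "fingers": 0.45},
  {"dp": [0, 0, 0], "angular": [0, 0, 0], "fingers": 0.3},
  {"dp": [0, 0, 0], "angular": [0, 0, 0], "fingers": 0},
  {"dp": [0, 0, 0], "angular": [0, 0, 0], "fingers": 0},
  {"dp": [0, 0, -0.1], "angular": [0, 0, 0], "fingers": 0},
  {"dp": [-0.05, 0, -0.3], "angular": [0, 0, 0], "fingers": 0},
  {"dp": [-0.1, 0, -0.55], "angular": [0, 0, 0], "fingers": 0},
  {"dp": [-0.1, 0, -0.7], "angular": [0, 0, 0], "fingers": 0},
])

```text
time: 25.75
tool_pos: [587.8, -117.0, 134.7]
tcp_rot: [179.7, 0.1, 89.6]
ft_force: [1.4, -0.0, -0.3]
finger_gap: 85.6
grip_force: 0.0
```

Request:
step_arm([
  {"dp": [0, 0, 0], "angular": [0, 0, 0], "fingers": 0},
  {"dp": [0, 0, 0], "angular": [0, 0, 0], "fingers": 0},
  {"dp": [0, 0, 0], "angular": [0, 0, 0], "fingers": 0},
  {"dp": [0, 0, 0], "angular": [0, 0, 0], "fingers": 0},
  {"dp": [0, 0, 0], "angular": [0, 0, 0], "fingers": 0},
  {"dp": [0, 0, 0], "angular": [0, 0, 0], "fingers": 0},
  {"dp": [0, 0, 0], "angular": [0, 0, 0], "fingers": 0},
  {"dp": [0, 0, 0], "angular": [0, 0, 0], "fingers": 0},
])

```text
time: 26.75
tool_pos: [586.2, -115.9, 129.6]
tcp_rot: [180.0, 0.0, 89.6]
ft_force: [-0.3, 0.0, -0.3]
finger_gap: 85.4
grip_force: 0.0
```

Run:
```python
from h import *
im,p=look('w9')
for d in masks_of('wrist','sink_medium_center')[:1]:
    print(d['conf'],d['at'],fit(d['pixels'],p,DIM['medium'],12,(586,-95,0)))
print(board(im,p,'medium',(586,-95,0)))
```

```text
tcp [ 586.2 -115.9  129.6] [180.    0.   89.6]
0.78 [323.9, 195.9] (array([585.65, -95.1 ,  -0.86]), np.float64(0.953))
(array([ 5.8593e+02, -9.5490e+01, -3.5000e-01]), np.float64(0.979))
```

The medium sink is centred within 0.5 mm and 0.5°. Next is the small grey sink.

Request:
step_arm([
  {"dp": [0.25, -0.1, 0], "angular": [0, 0, 0], "fingers": 0},
  {"dp": [0.5, -0.2, 0], "angular": [0, 0, 0], "fingers": 0},
  {"dp": [0.75, -0.3, 0], "angular": [0, 0, 0], "fingers": 0},
  {"dp": [0.95, -0.4, 0], "angular": [0, 0, 0], "fingers": 0},
  {"dp": [0.95, -0.4, 0], "angular": [0, 0, 0], "fingers": 0},
  {"dp": [0.95, -0.4, 0], "angular": [0, 0, 0], "fingers": 0},
  {"dp": [0.95, -0.4, 0], "angular": [0, 0, 0], "fingers": 0},
  {"dp": [0.95, -0.4, 0], "angular": [0, 0, 0], "fingers": 0},
])

```text
time: 27.85
tool_pos: [507.7, 73.6, 129.5]
tcp_rot: [-180.0, 0.0, 89.6]
ft_force: [-0.2, -0.9, 0.8]
finger_gap: 85.4
grip_force: 0.0
```

Request:
step_arm([
  {"dp": [0.25, -0.1, 0], "angular": [0, 0, 0], "fingers": 0},
  {"dp": [0.5, -0.2, 0], "angular": [0, 0, 0], "fingers": 0},
  {"dp": [0.75, -0.3, 0], "angular": [0, 0, 0], "fingers": 0},
  {"dp": [0.95, -0.4, 0], "angular": [0, 0, 0], "fingers": 0},
  {"dp": [0.95, -0.4, 0.1], "angular": [0, 0, 0], "fingers": 0},
  {"dp": [0.95, -0.4, 0.1], "angular": [0, 0, 0], "fingers": 0},
  {"dp": [0.95, -0.4, 0.1], "angular": [0, 0, 0], "fingers": 0},
  {"dp": [0.95, -0.4, 0.1], "angular": [0, 0, 0], "fingers": 0},
])

```text
time: 28.85
tool_pos: [429.4, 264.7, 110.4]
tcp_rot: [179.9, -0.0, 89.6]
ft_force: [1.0, -0.1, -0.7]
finger_gap: 85.2
grip_force: 0.0
```

Run:
```python
from h import *
im,p=look('w10');S=2;b=cv2.resize(im,None,fx=S,fy=S)
for d in masks_of('wrist','sink_small_center')[:3]:
    x=ray('',d['at'],7,p)
    for yaw in (0,):
        q,i=fit(d['pixels'],p,DIM['small'],0,(x[0],x[1],yaw));print(d['conf'],d['at'],q,i)
    draw(b,p,DIM['small'],0,q,S=S)
u=proj('',np.array([[427,274,7]]),p)[0]*S;x,y=u.astype(int)
cv2.imwrite('pics/w10o.png',cv2.resize(b[max(0,y-150):y+150,max(0,x-200):x+200],None,fx=2,fy=2))
```

```text
tcp [429.4 264.7 110.4] [179.9  -0.   89.6]
0.97 [428.1, 358.5] [503.07 158.67   8.77] 0.741
0.89 [322.6, 209.8] [427.   272.83  -1.88] 0.956
0.55 [260.1, 428.7] [373.3   93.48 -17.95] 0.44
```

View pics/w10o.png

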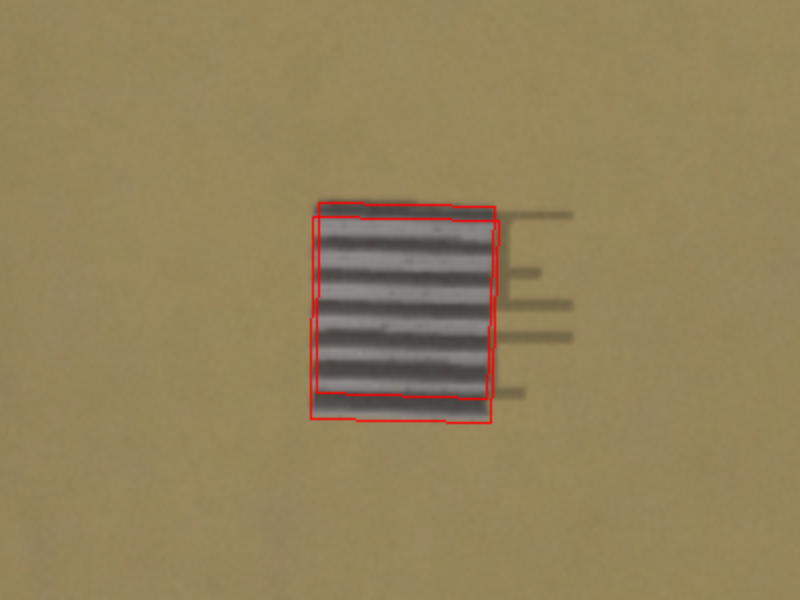

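The crop shows the grey sink, fins up, with its outline fitting at (427.0,272.8) and yaw -1.9. I'm grasping it across the fin ends.

Run:
```python
from h import *
plan((429.4,264.7,110.4,89.6),(427,272.8,-24,88.1))
```

```text
to [427.0, 272.8, -24.0, 88.1] dp [0.0404, -0.0123, 0.672] ang_z 0.0083
```

Request:
step_arm([
  {"dp": [0.04, -0.012, 0.1], "angular": [0, 0, 0.008], "fingers": 0},
  {"dp": [0.04, -0.012, 0.25], "angular": [0, 0, 0.008], "fingers": 0},
  {"dp": [0.04, -0.012, 0.4], "angular": [0, 0, 0.008], "fingers": 0},
  {"dp": [0.04, -0.012, 0.55], "angular": [0, 0, 0.008], "fingers": 0},
  {"dp": [0.04, -0.012, 0.64], "angular": [0, 0, 0.008], "fingers": 0},
  {"dp": [0.04, -0.012, 0.67], "angular": [0, 0, 0.008], "fingers": 0},
  {"dp": [0.04, -0.012, 0.67], "angular": [0, 0, 0.008], "fingers": 0.2},
  {"dp": [0.04, -0.012, 0.67], "angular": [0, 0, 0.008], "fingers": 0.4},
], newtons=40)

```text
time: 29.95
tool_pos: [427.2, 273.6, -23.1]
tcp_rot: [179.9, -0.1, 88.2]
ft_force: [0.6, 0.5, 0.3]
finger_gap: 52.2
grip_force: 0.0
```

Request:
step_arm([
  {"dp": [0, 0, 0], "angular": [0, 0, 0], "fingers": 0.55},
  {"dp": [0, 0, 0], "angular": [0, 0, 0], "fingers": 0.65},
  {"dp": [0, 0, 0], "angular": [0, 0, 0], "fingers": 1},
  {"dp": [0, 0, 0], "angular": [0, 0, 0], "fingers": 1},
  {"dp": [0, 0, 0], "angular": [0, 0, 0], "fingers": 1},
  {"dp": [0, 0, 0], "angular": [0, 0, 0], "fingers": 1},
  {"dp": [0, 0, 0], "angular": [0, 0, 0], "fingers": 1},
  {"dp": [0, 0, 0], "angular": [0, 0, 0], "fingers": 1},
])

```text
time: 30.95
tool_pos: [426.8, 273.4, -23.5]
tcp_rot: [179.9, -0.0, 88.2]
ft_force: [-1.0, -0.4, 5.1]
finger_gap: 28.2
grip_force: 39.3
```

Request:
step_arm([
  {"dp": [0, 0, -0.15], "angular": [0, 0, 0], "fingers": 1},
  {"dp": [0, 0, -0.35], "angular": [0, 0, 0], "fingers": 1},
  {"dp": [-0.15, 0.1, -0.55], "angular": [0, 0, 0.03], "fingers": 1},
  {"dp": [-0.35, 0.22, -0.67], "angular": [0, 0, 0.06], "fingers": 1},
  {"dp": [-0.6, 0.36, -0.67], "angular": [0, 0, 0.09], "fingers": 1},
  {"dp": [-0.85, 0.52, -0.67], "angular": [0, 0, 0.109], "fingers": 1},
  {"dp": [-1, 0.62, -0.67], "angular": [0, 0, 0.109], "fingers": 1},
  {"dp": [-1, 0.62, -0.67], "angular": [0, 0, 0.109], "fingers": 1},
])

```text
time: 31.95
tool_pos: [544.8, 66.9, 109.6]
tcp_rot: [180.0, 0.0, 68.4]
ft_force: [-0.4, -0.1, -0.4]
finger_gap: 28.7
grip_force: 39.7
```

Request:
step_arm([
  {"dp": [0, 0, 0], "angular": [0, 0, 0], "fingers": 1},
  {"dp": [0, 0, 0], "angular": [0, 0, 0], "fingers": 1},
  {"dp": [0, 0, 0], "angular": [0, 0, 0], "fingers": 1},
  {"dp": [0, 0, 0], "angular": [0, 0, 0], "fingers": 1},
  {"dp": [0, 0, 0], "angular": [0, 0, 0], "fingers": 1},
  {"dp": [0, 0, 0], "angular": [0, 0, 0], "fingers": 1},
  {"dp": [0, 0, 0], "angular": [0, 0, 0], "fingers": 1},
  {"dp": [0, 0, 0], "angular": [0, 0, 0], "fingers": 1},
])

```text
time: 32.95
tool_pos: [543.8, 69.3, 109.6]
tcp_rot: [-180.0, 0.0, 68.6]
ft_force: [-0.1, -0.5, -0.6]
finger_gap: 28.5
grip_force: 39.7
```

Run:
```python
from h import *
held('small',23.3,'w11');p=camera_params('wrist');im=cv2.imread('pics/w11.png')
for m,a,c in copper(im):
    x=ray('',c,12,p);print(a,c,x)
    if a>900 and 80<x[1]<140: print(fit(m,p,(30,34,.01),12,(x[0],x[1],-21)),fit(m,p,(30,34,9),3,(x[0],x[1],-21)))
print(board(im,p,'small',(612,112,-21)))
```

```text
tcp [543.8  69.3 109.6] [-180.     0.    68.6]
held fit [542.99  68.32 -21.37] 0.953 offset in tool [-1.21 -0.43] yaw 0.05
2430 [402.68765432 127.23868313] [611.22728863 111.79883661  12.        ]
(array([611.36, 111.76, -20.31]), np.float64(0.895)) (array([611.77, 110.99, -21.71]), np.float64(0.869))
(array([611.08, 111.36, -21.85]), np.float64(0.966))
```

View pics/w11.png

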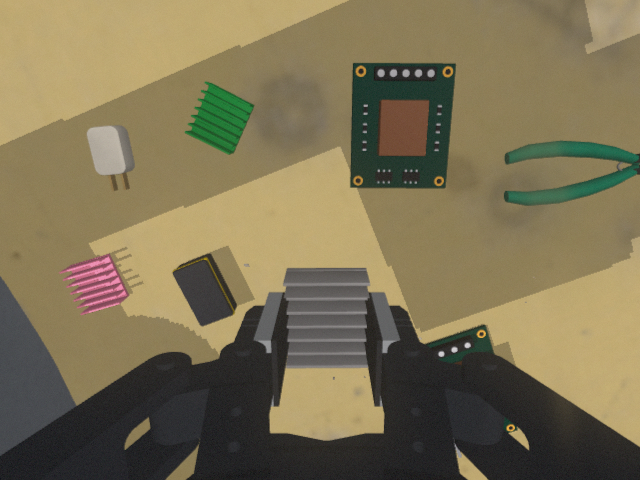

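Run:
```python
from h import *
plan((543.8,69.3,109.6,68.6),(611.6,112.3,-6,68.2))
```

```text
to [611.6, 112.3, -6.0, 68.2] dp [0.3239, 0.2372, 0.578] ang_z 0.0022
```

Request:
step_arm([
  {"dp": [0.1, 0.07, 0], "angular": [0, 0, 0.002], "fingers": 1},
  {"dp": [0.22, 0.16, 0.1], "angular": [0, 0, 0.002], "fingers": 1},
  {"dp": [0.31, 0.22, 0.2], "angular": [0, 0, 0.002], "fingers": 1},
  {"dp": [0.324, 0.237, 0.32], "angular": [0, 0, 0.002], "fingers": 1},
  {"dp": [0.324, 0.237, 0.44], "angular": [0, 0, 0.002], "fingers": 1},
  {"dp": [0.324, 0.237, 0.53], "angular": [0, 0, 0.002], "fingers": 1},
  {"dp": [0.324, 0.237, 0.57], "angular": [0, 0, 0.002], "fingers": 1},
  {"dp": [0.324, 0.237, 0.57], "angular": [0, 0, 0.002], "fingers": 1},
])

```text
time: 34.05
tool_pos: [611.3, 112.3, -4.7]
tcp_rot: [-180.0, 0.0, 68.2]
ft_force: [0.3, 0.3, 0.1]
finger_gap: 28.4
grip_force: 39.7
```

Request:
step_arm([
  {"dp": [0, 0, 0], "angular": [0, 0, 0], "fingers": 1},
  {"dp": [0, 0, 0], "angular": [0, 0, 0], "fingers": 1},
  {"dp": [0, 0, 0], "angular": [0, 0, 0], "fingers": 1},
  {"dp": [0, 0, 0], "angular": [0, 0, 0], "fingers": 1},
  {"dp": [0, 0, 0], "angular": [0, 0, 0], "fingers": 1},
  {"dp": [0, 0, 0], "angular": [0, 0, 0], "fingers": 1},
  {"dp": [0, 0, 0], "angular": [0, 0, 0], "fingers": 1},
  {"dp": [0, 0, 0], "angular": [0, 0, 0], "fingers": 1},
])

```text
time: 35.05
tool_pos: [611.6, 112.4, -4.4]
tcp_rot: [-180.0, 0.0, 68.2]
ft_force: [0.2, 0.7, -0.1]
finger_gap: 28.5
grip_force: 39.7
```

Aligned with the block; lowering about 7 mm.

Request:
step_arm([
  {"dp": [0, 0, 0.01], "angular": [0, 0, 0], "fingers": 1},
  {"dp": [0, 0, 0.018], "angular": [0, 0, 0], "fingers": 1},
  {"dp": [0, 0, 0.024], "angular": [0, 0, 0], "fingers": 1},
  {"dp": [0, 0, 0.028], "angular": [0, 0, 0], "fingers": 1},
  {"dp": [0, 0, 0.031], "angular": [0, 0, 0], "fingers": 1},
  {"dp": [0, 0, 0.034], "angular": [0, 0, 0], "fingers": 1},
  {"dp": [0, 0, 0.034], "angular": [0, 0, 0], "fingers": 1},
  {"dp": [0, 0, 0.034], "angular": [0, 0, 0], "fingers": 1},
])

```text
time: 36.05
tool_pos: [611.6, 112.4, -11.2]
tcp_rot: [180.0, -0.0, 68.2]
ft_force: [0.3, 1.0, -0.0]
finger_gap: 28.6
grip_force: 39.7
```

Request:
step_arm([
  {"dp": [0, 0, 0.001], "angular": [0, 0, 0], "fingers": 1},
  {"dp": [0, 0, 0.002], "angular": [0, 0, 0], "fingers": 1},
  {"dp": [0, 0, 0.003], "angular": [0, 0, 0], "fingers": 1},
  {"dp": [0, 0, 0.004], "angular": [0, 0, 0], "fingers": 1},
  {"dp": [0, 0, 0.004], "angular": [0, 0, 0], "fingers": 1},
  {"dp": [0, 0, 0.004], "angular": [0, 0, 0], "fingers": 1},
  {"dp": [0, 0, 0.004], "angular": [0, 0, 0], "fingers": 1},
  {"dp": [0, 0, 0.004], "angular": [0, 0, 0], "fingers": 1},
])

```text
time: 37.05
tool_pos: [611.7, 112.4, -11.5]
tcp_rot: [180.0, -0.0, 68.2]
ft_force: [-2.9, -0.4, 5.7]
finger_gap: 28.5
grip_force: 40.3
```

Contact. Releasing and rising to check.

Request:
step_arm([
  {"dp": [0, 0, 0], "angular": [0, 0, 0], "fingers": 0.55},
  {"dp": [0, 0, 0], "angular": [0, 0, 0], "fingers": 0.4},
  {"dp": [0, 0, 0], "angular": [0, 0, 0], "fingers": 0},
  {"dp": [0, 0, 0], "angular": [0, 0, 0], "fingers": 0},
  {"dp": [0, 0, -0.1], "angular": [0, 0, 0], "fingers": 0},
  {"dp": [-0.05, 0, -0.3], "angular": [0, 0, 0], "fingers": 0},
  {"dp": [-0.1, 0, -0.55], "angular": [0, 0, 0], "fingers": 0},
  {"dp": [-0.1, 0, -0.7], "angular": [0, 0, 0], "fingers": 0},
])

```text
time: 38.05
tool_pos: [605.8, 93.3, 133.1]
tcp_rot: [179.7, -0.1, 68.2]
ft_force: [0.6, 0.6, -0.1]
finger_gap: 85.5
grip_force: 0.0
```

Request:
step_arm([
  {"dp": [0, 0, 0], "angular": [0, 0, 0], "fingers": 0},
  {"dp": [0, 0, 0], "angular": [0, 0, 0], "fingers": 0},
  {"dp": [0, 0, 0], "angular": [0, 0, 0], "fingers": 0},
  {"dp": [0, 0, 0], "angular": [0, 0, 0], "fingers": 0},
  {"dp": [0, 0, 0], "angular": [0, 0, 0], "fingers": 0},
  {"dp": [0, 0, 0], "angular": [0, 0, 0], "fingers": 0},
  {"dp": [0, 0, 0], "angular": [0, 0, 0], "fingers": 0},
  {"dp": [0, 0, 0], "angular": [0, 0, 0], "fingers": 0},
])

```text
time: 39.05
tool_pos: [604.2, 93.8, 128.1]
tcp_rot: [180.0, -0.0, 68.2]
ft_force: [0.5, -0.2, -0.6]
finger_gap: 85.3
grip_force: 0.0
```

Run:
```python
from h import *
im,p=look('w12');S=3;b=cv2.resize(im,None,fx=S,fy=S,interpolation=cv2.INTER_CUBIC)
for d in masks_of('wrist','sink_small_center')[:3]:
    print(d['conf'],d['at'],fit(d['pixels'],p,DIM['small'],12,(611,111.5,-21.5)))
q,i=board(im,p,'small',(611,111.5,-21.5));print(q,i);draw(b,p,(30,34,.01),12,q,S=S);draw(b,p,(64,78,3),0,q,(255,0,0),S=S)
x,y=(proj('',np.array([[611,112,12]]),p)[0]*S).astype(int)
cv2.imwrite('pics/w12o.png',b[max(0,y-280):y+280,max(0,x-300):x+300])
```

```text
tcp [604.2  93.8 128.1] [180.   -0.   68.2]
0.75 [60.0, 329.7] (array([611. , 111.5, -21.5]), np.float64(0.0))
0.63 [325.6, 193.0] (array([610.84, 111.76, -21.42]), np.float64(0.968))
[610.83 111.47 -21.9 ] 0.971
```

View pics/w12o.png

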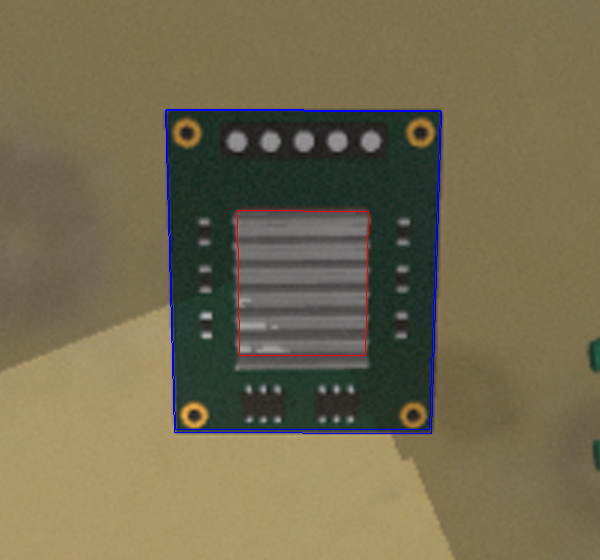

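The small sink is centred within 0.3 mm and 0.5°. All three sinks sit flat and square on their blocks, and the gripper is clear.

```bash
python3 -c "
from bench import *
print(hand_in())"
```

```text
the job is handed in; nothing more can be done
None
```

I placed all three heat sinks flat, fins up, on their matching copper blocks and handed the job in at about 39 s; by the camera fits the large sink is about 1–1.5 mm off centre along its length, the other two are within 0.5 mm, all three are square to about 0.5°, and I did not touch the adapter, relay or plug.

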